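# Open the furnace of a thermal analyser

### The arm

A 6-joint arm with a two-finger parallel gripper is mounted at the origin on the work surface. World frame = base frame: x ahead of the robot, y to its left, z up, the work surface at z = 0. Lengths are in m, angles in rad, forces in N, time in s.
With the tool pointing down it reaches from about 0.3 to 0.775 m from the base axis. Payload 14.6 kg.
Tool frame: the origin (TCP) lies at the very end of the fingers, on their centre line; the grasp point (between the pads) lies 19 mm behind it; z points along the fingers, y is the direction in which the jaws open and shut (so a half turn about z gives the same grasp; the last joint's range is limited). The gripper opens to 85 mm and grips with 20 to 120 N. Pads are 22 mm wide; open, the fingers measure 114 mm over their backs; the gripper's body (76 mm by 85 mm) begins 54 mm behind the grasp point. The pads swing forward as they close: fully open they stand 13 mm farther back than shut.
Start: joints at [1.197, 0.3, 1.521, -0, 1.321, -0.067], TCP at [0.166, 0.524, 0.231] pointing down, gripper open.
Joint ranges: [-3.03, 3.03], [-0.79, 2.21], [0.23, 2.52], [-1.04, 4.18], [0, 3.07], [-2.55, 2.55]. Speed limits (rad/s): [2.22, 2.22, 2.57, 3.14, 3.14, 3.14].

### API

Orientations are given as a 3x3 rotation matrix whose columns are the frame's x, y, z axes.
In Python, from cell import env gives the robot as it stands. The module is installed in compiled form; this text tells all that it offers.
- The arm moves only by the tool carry_out, never from a script. Its argument "moves" is a list of rows, each an object with "grip": the closure, from 0 (fully open) to 1 (shut); "offset": the shift along the world's x, y, z normalised to -1 to 1, where 1 is 2.5 cm, a list of three; "delta_rot": the turn, a rotation vector about the world's x, y, z normalised to -1 to 1, where 1 is 0.1 rad, a list of three. In form: [{"grip": grip, "offset": [x, y, z], "delta_rot": [wx, wy, wz]}, ...]. A call has exactly 10 rows; each row shifts and turns the commanded pose from where the row before left it; what a row does not reach is not made up. A row lasts 1/10 s, in which the tool goes at most 50 mm and 8.59 degrees, less where a joint would pass 70% of its speed; a pose out of reach is approached as far as the arm can. A call with a number of a shift or a turn outside -1 to 1 is refused whole. A call with a gripper value outside its range is refused whole. The fingers move at their own pace and stop on an object; the grip force is fixed at half the most. Time passes only in rows, so rows that do not move let the fingers close, or fill a call up. It gives the time, the measured TCP pose, the force and the opening at its end, in the units of the state.
- env.state(): the state, without advancing time (a new reading comes with each control period).
- env.read_camera(name): name is "side" or "top" or "wrist"; returns a dict with "img" (420x560x3 uint8, red, green, blue), "K" (3x3 intrinsics, pixels), "cam_to_world" (4x4, takes a point from camera to world coordinates). Camera axes: x right, y down, z forward; pixel columns grow to the right and rows downward; lengths in m; the calibration is good to about 2 mm. A picture is of the moment at which its call begins. There is no depth.
- env.close_job(): hands the job in, once; it reports no verdict.
The state is a dict: "time": time; "joints": joint angles; "joint_vel": joint speeds; "effort": joint torques, N m; "ee_pos": TCP position; "tool_rot": TCP orientation; "wrist_force": force on the tool from outside, world axes, zero at the start; "torque": the same for the moment, N m; "finger_gap": finger opening in m.
Only numpy, scipy, OpenCV 4.12 (cv2) and the standard library are available. Lean on these libraries where they do the work, as an engineer would, in place of code of your own. Each camera call takes 0.05 s, during which the arm holds its last target. There are 200 camera calls.

### The job

First switch the heater off: pull the red locking toggle out of its lock along its stem, flip it over to the other side and let it drop back into its lock there. Then open the furnace: press the red release button fully down, turn the furnace head a quarter turn anticlockwise (seen from above) while it still sits in its mount, and lift it off. Set the head down gently, upright, in the middle of the round cooling plate and let go, leaving the bottle, the tray and the brush where they are.

Things in the scene. Friction and masses are not known exactly. Their poses are not given: they have to be found in the camera images.
- mount (a point): Bayonet mount on the deck of the white furnace module (200 x 250 x 60 mm, fixed). The point is on the mount's axis, 64 mm above the bench, where the head's underside rests. z up; x is the line through its two dark claws, -y points to the release button, 97 mm away. Rim and claws (outer radius 64 mm) rise 16 mm above this point.
- head_grip (a point): Point on the furnace head's axis inside its blue grip bar, 55 mm above the head's underside and 15 mm below the bar's top. The bar (20 mm wide, 70 mm long, 36 mm high) runs along the head's own y axis, so it is pinched along this point's x axis.
- head_base (a point): Centre of the head's flat underside, 55 mm below head_grip. At the start the head's axes are parallel to the mount's: lugs under the claws, yellow tab held in the red fork. With the button down it turns freely anticlockwise from above (the tab end swings); it can be lifted once turned over about 60 degrees; a stop ends the turn at about 100.
- release_top (a point): Centre of the top face of the red release button (30 mm diameter, in a black collar), 110 mm above the bench when up. It is pressed straight down by 12 mm against about 3 N and stays down; its fork goes down with it and clears the yellow tab.
- release (a joint): Travel of the release button, m: 0 up (locked), 0.012 fully down (released).
- bat_head (a point): Centre of the red T grip of the locking toggle: a cylinder of 22 mm diameter, 30 mm long, level along this point's y axis, pinched on its two flat ends from above. The steel stem runs along -z to the pivot, 100 mm away. It starts leaning 0.4 rad from upright to the isolator's -x side; the other position leans 0.4 rad to +x.
- toggle (a joint): Angle of the toggle, rad: 0 as it starts (heater on), 0.8 at the other end (heater off). It stays where it is left.
- bat (a joint): How far the toggle's grip is pulled out along its stem, m: 0 dropped into its lock, 0.012 fully out. A spring pulls it back (3.5 N at 0, 8 N at 0.012). Two small yellow gates at the foot block the flip unless it is pulled out by more than about 8 mm; it drops in again on either side of them.
- plate_top (a point): Centre of the top of the cooling plate: a round steel plate with a cork top of 148 mm diameter, fixed to the bench. The point lies on the cork, 25 mm above the bench; z is up.
- bottle: Bystander: a brown glass bottle, 60 mm diameter, 130 mm high, standing. Origin at the centre of its underside.
- tray: Bystander: a white divided sample tray, 90 x 120 mm, 30 mm high. Origin at the centre of its underside.
- brush: Bystander: a brush 160 mm long lying on the bench beyond the furnace module, away from the robot.
- head: Furnace head, loose, 320 to 630 g: round aluminium cap, 84 mm diameter, 34 mm high (70 mm with the blue bar). Two lugs at its foot on its x axis reach 55 mm from the axis; a yellow lock tab on its -y side, 16 mm wide, 24 to 30 mm above the underside, reaches 68 mm. Origin: centre of the underside.
- isolator: The heater's isolator, a grey box 110 x 80 x 45 mm fixed to the bench, carrying the toggle. Origin at the centre of its underside; its -x side faces roughly to the robot. The toggle's pivot lies 20 mm above the origin, its axis along y.
Things that resemble listed ones, but are neither listed nor needed, are in the scene too. Leave any purple look-alike of the head alone. What is shaped like the isolator but green is not meant.

How it is judged:
By the outcome, as a careful person would: the job done as asked, in the order asked, and still so for the second after the job is handed in, with the robot touching nothing.
It also fails if it takes over 67 s, if anything falls off the work surface, if the arm or the gripper's body presses on something with over 40 N, if the wrist force passes 120 N, or if a joint passes its speed limit or range.

## Working session

There is one attempt and no reset: what is moved stays moved. The work goes in short steps, Python scripts to look and compute and a tool call to move; the robot and the scene stay as the last step left them, time stands still between calls to the robot, and variables do not carry over. Pictures are saved under pics/ and viewed, about 8 in all and at most 12, crops included, and the job is handed in when it is done.

Besides the shell and the picture viewer there is one more tool, called as name([rows], argument=value, ...), one row to a line, values as JSON. carry_out: Moves the arm, as the interface text tells. Its arguments: {"type":"object","properties":{"moves":{"type":"array"}},"required":["moves"]}

```bash
mkdir -p pics
python3 - <<'E'
from cell import env
import cv2,pickle
d={}
for n in("top","side"):
    c=env.read_camera(n); d[n]=c; cv2.imwrite(f"pics/{n}0.png",c["img"][:,:,::-1])
    print(n,c["K"].round(1).tolist(),c["cam_to_world"].round(3).tolist())
pickle.dump(d,open("d0.pkl","wb"))
s=env.state(); print({k:v for k,v in s.items()})
E
```

```text
top [[469.3, 0.0, 275.2], [0.0, 469.3, 210.2], [0.0, 0.0, 1.0]] [[-0.02, -0.996, 0.088, 0.475], [-1.0, 0.02, -0.0, -0.054], [-0.002, -0.088, -0.996, 1.499], [0.0, 0.0, 0.0, 1.0]]
side [[466.5, 0.0, 279.4], [0.0, 466.5, 209.8], [0.0, 0.0, 1.0]] [[0.906, -0.299, 0.301, 0.243], [-0.424, -0.632, 0.649, -0.83], [-0.004, -0.715, -0.699, 0.948], [0.0, 0.0, 0.0, 1.0]]
{'time': 0.1, 'joints': array([ 1.19735925e+00,  3.00372006e-01,  1.52153281e+00,  1.98448835e-05,
        1.32073775e+00, -6.65928660e-02]), 'joint_vel': array([ 0.00142321, -0.00279131, -0.0025364 , -0.00253599, -0.00010046,
       -0.00088205]), 'effort': array([ 5.84571553e-04, -5.44374096e+01, -3.62373984e+01, -1.58941307e-04,
        3.00091364e-03, -1.36886956e-04]), 'ee_pos': array([0.16604109, 0.52410297, 0.2307961 ]), 'tool_rot': array([[-9.53290024e-01,  3.02056236e-01, -4.00927806e-04],
       [ 3.02056489e-01,  9.53289534e-01, -9.70533244e-04],
       [ 8.90446623e-05, -1.04630251e-03, -9.99999449e-01]]), 'wrist_force': array([ 1.09383662,  0.37069614, -0.35232214]), 'torque': array([0.01557366, 0.00649891, 0.02723333]), 'finger_gap': 0.08550350113729578}
```

View pics/top0.png

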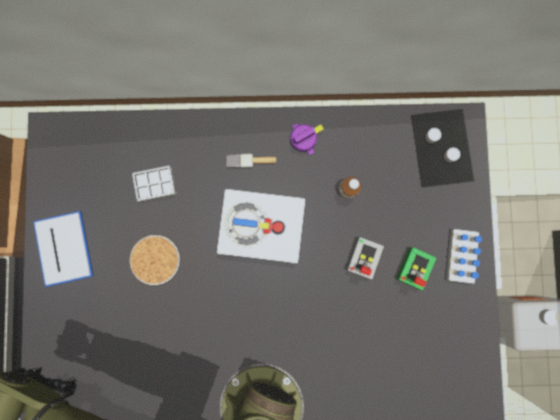

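View pics/side0.png

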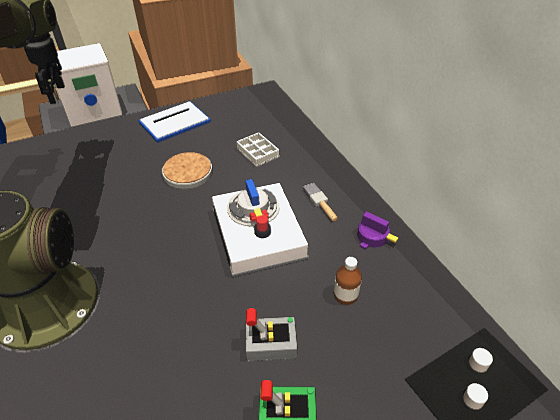

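The top view shows the grey isolator at (366,258) with its red grip at (363,270). The head and blue bar are at (246,223), the button at (278,227) and the cork plate at (155,260). The green isolator and the purple head are look-alikes. The side view agrees, with the grip at (252,317).

```bash
cat > h.py <<'E'
import numpy as np,cv2
def ray(c,uv):
    d=np.linalg.inv(c["K"])@np.array([uv[0],uv[1],1.]); T=np.array(c["cam_to_world"]); d=T[:3,:3]@d
    return T[:3,3],d/np.linalg.norm(d)
def plane(c,uv,z):
    o,d=ray(c,uv); return o+d*(z-o[2])/d[2]
def tri(*cu):
    A=np.zeros((3,3));b=np.zeros(3);L=[]
    for c,uv in cu:
        o,d=ray(c,uv);P=np.eye(3)-np.outer(d,d);A+=P;b+=P@o;L.append((o,P))
    x=np.linalg.solve(A,b); return x,[round(float(np.linalg.norm(P@(x-o)))*1000,1) for o,P in L]
def proj(c,p):
    T=np.array(c["cam_to_world"]); q=c["K"]@(T[:3,:3].T@(np.array(p)-T[:3,3])); return q[:2]/q[2]
R={"red":[((0,150,90),(5,255,255)),((174,150,90),(180,255,255))],"blue":[((100,140,60),(125,255,255))],"yellow":[((22,150,120),(33,255,255))],
"cork":[((6,80,120),(20,220,255))],"white":[((0,0,190),(180,40,255))],"grey":[((0,0,110),(180,45,205))]}
def blobs(img,col,box=None,amin=8):
    hsv=cv2.cvtColor(np.ascontiguousarray(img),cv2.COLOR_RGB2HSV)
    m=sum(cv2.inRange(hsv,a,b) for a,b in R[col])
    if box: k=np.zeros_like(m);x0,y0,x1,y1=box;k[y0:y1,x0:x1]=1;m=m*k
    cs,_=cv2.findContours(m,cv2.RETR_EXTERNAL,cv2.CHAIN_APPROX_NONE)
    out=[]
    for q in cs:
        a=cv2.contourArea(q)
        if a>=amin: out.append((a,cv2.minAreaRect(q),q))
    return sorted(out,key=lambda t:-t[0])
E
python3 - <<'E'
import pickle,cv2,numpy as np
from h import *
d=pickle.load(open("d0.pkl","rb"));t=d["top"];s=d["side"]
B={"top":{"red":(260,215,380,280),"blue":(225,210,265,235),"white":(210,180,310,270),"cork":(120,230,190,290),"grey":(340,230,388,285),"yellow":(255,215,380,275)},
"side":{"red":(240,205,280,330),"blue":(240,175,265,205),"white":(205,170,310,275),"cork":(155,145,220,190),"grey":(240,305,305,365),"yellow":(245,205,300,340)}}
for n in d:
  for k,b in B[n].items():
    for a,r,q in blobs(d[n]["img"],k,b)[:4]:
        print(n,k,a,np.round(r[0],1),np.round(r[1],1),round(r[2],1))
q=blobs(t["img"],"cork",B["top"]["cork"])[0][2]; e=cv2.fitEllipse(q);print("plate",plane(t,e[0],.025),e)
q2=blobs(s["img"],"cork",B["side"]["cork"])[0][2]; e=cv2.fitEllipse(q2);print("plate",plane(s,e[0],.025),e)
w=np.vstack([x[2] for x in blobs(t["img"],"white",B["top"]["white"])]);r=cv2.minAreaRect(w)
print("deck corners",[plane(t,p,.06)[:2].round(4).tolist() for p in cv2.boxPoints(r)],plane(t,r[0],.06))
ct=cv2.resize(t["img"][195:295,210:400],None,fx=4,fy=4,interpolation=cv2.INTER_CUBIC)[:, :760]
cs=cv2.resize(s["img"][170:370,200:320],None,fx=3,fy=3,interpolation=cv2.INTER_CUBIC)
cv2.imwrite("pics/cropt.png",ct[:,:,::-1]);
E
```

```text
top red 44.0 [365.1 269.9] [9.8 5.8] 21.8
top blue 62.0 [244.4 222.1] [21.2  4.1] 7.1
top white 5026.0 [261.  225.7] [80.7 64.3] 6.9
top cork 1603.5 [153.5 259.5] [45. 45.] 90.0
top grey 977.5 [366.  257.8] [28.  37.8] 20.0
side red 199.0 [259.7 220.9] [19.7 18. ] 77.0
side red 155.0 [251.  316.5] [17. 10.] 90.0
side blue 183.0 [252. 192.] [26.7  9.2] 70.0
side white 4741.0 [259.6 220.8] [69.6 82.2] 76.8
side cork 1096.0 [186.5 167. ] [30. 47.] 90.0
side grey 756.0 [270.3 334. ] [32.9 50.5] 86.8
side yellow 23.5 [270.5 335. ] [6. 5.] 90.0
side yellow 18.5 [270.  324.5] [5. 4.] 90.0
plate [0.45791399 0.32793106 0.025     ] ((153.74185180664062, 259.5769348144531), (44.66545867919922, 45.7655143737793), 46.29738235473633)
plate [0.45757397 0.32664273 0.025     ] ((186.28050231933594, 166.97056579589844), (29.566829681396484, 47.30330276489258), 81.90355682373047)
deck corners [[0.4752, 0.1255], [0.6711, 0.0997], [0.6358, -0.1472], [0.4407, -0.1185]] [ 0.55508794 -0.01018424  0.06      ]
```

View pics/cropt.png

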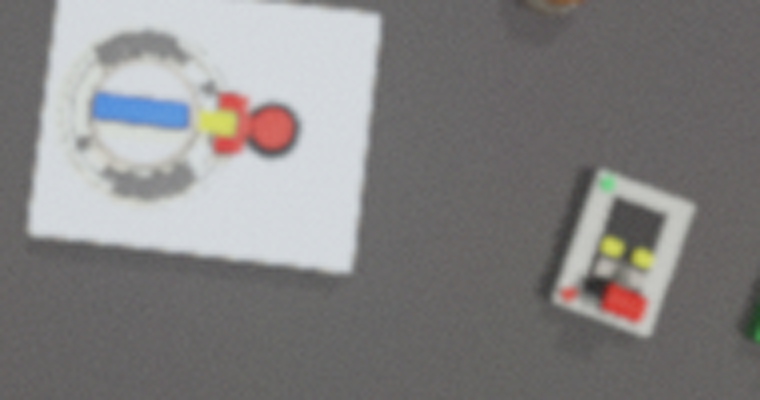

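The crop shows the mount claws along the image vertical, the tab and fork just left of the button at (271,127) in crop pixels, and the isolator's gates and red grip at (622,300). Next I triangulate the first estimates.

Run:
```python
import pickle
from h import *
d=pickle.load(open("d0.pkl","rb"));t=d["top"];s=d["side"]
print("grip",tri((t,(210+623/4,195+301/4)),(s,(251,316.5))))
print("bar",tri((t,(244.7,222.3)),(s,(252,192))), plane(t,(244.7,222.3),.134))
print("button",plane(t,(210+271/4,195+127/4),.11))
# isolator top corners, crop px
for p in [(602,170),(693,205),(648,335),(553,300)]: print("iso",plane(t,(210+p[0]/4,195+p[1]/4),.045).round(4))
```

```text
grip (array([ 0.41477807, -0.31613229,  0.11359107]), [0.7, 0.7])
bar (array([0.56324632, 0.03599102, 0.11623537]), [0.2, 0.2]) [0.56195561 0.03488251 0.134     ]
button [ 0.54830391 -0.06123562  0.11      ]
iso [ 0.5133 -0.3168  0.045 ]
iso [ 0.4849 -0.386   0.045 ]
iso [ 0.3862 -0.3475  0.045 ]
iso [ 0.4143 -0.2755  0.045 ]
```

carry_out([
  {"grip": 0, "offset": [0.6, -1, 0.3], "delta_rot": [0, 0, 0]},
  {"grip": 0, "offset": [0.6, -1, 0.3], "delta_rot": [0, 0, 0]},
  {"grip": 0, "offset": [0.6, -1, 0.3], "delta_rot": [0, 0, 0]},
  {"grip": 0, "offset": [0.6, -1, 0.3], "delta_rot": [0, 0, 0]},
  {"grip": 0, "offset": [0.6, -1, 0.3], "delta_rot": [0, 0, 0]},
  {"grip": 0, "offset": [0.6, -1, 0.3], "delta_rot": [0, 0, 0]},
  {"grip": 0, "offset": [0.6, -1, 0.3], "delta_rot": [0, 0, 0]},
  {"grip": 0, "offset": [0.6, -1, 0], "delta_rot": [0, 0, 0]},
  {"grip": 0, "offset": [0.6, -1, 0], "delta_rot": [0, 0, 0]},
  {"grip": 0, "offset": [0.6, -1, 0], "delta_rot": [0, 0, 0]},
])

```text
time: 1.1
ee_pos: [0.3164, 0.2732, 0.2837]
tool_rot: [[-0.953, 0.302, -0.0], [0.302, 0.953, -0.0], [0.0, -0.0, -1.0]]
wrist_force: [0.7, 0.2, -0.0]
finger_gap: 0.0856
```

carry_out([
  {"grip": 0, "offset": [0.6, -1, 0], "delta_rot": [0, 0, 0]},
  {"grip": 0, "offset": [0.6, -1, 0], "delta_rot": [0, 0, 0]},
  {"grip": 0, "offset": [0.6, -1, 0], "delta_rot": [0, 0, 0]},
  {"grip": 0, "offset": [0.6, -1, 0], "delta_rot": [0, 0, 0]},
  {"grip": 0, "offset": [0.6, -1, 0], "delta_rot": [0, 0, 0]},
  {"grip": 0, "offset": [0.6, -1, 0], "delta_rot": [0, 0, 0]},
  {"grip": 0, "offset": [0.6, -1, 0], "delta_rot": [0, 0, 0]},
  {"grip": 0, "offset": [0.6, -1, 0], "delta_rot": [0, 0, 0]},
  {"grip": 0, "offset": [0.4, -1, 0], "delta_rot": [0, 0, 0]},
  {"grip": 0, "offset": [0.4, -1, 0], "delta_rot": [0, 0, 0]},
])

```text
time: 2.1
ee_pos: [0.4563, 0.0232, 0.2835]
tool_rot: [[-0.953, 0.302, -0.001], [0.302, 0.953, 0.0], [0.001, -0.0, -1.0]]
wrist_force: [0.1, 0.3, 0.3]
finger_gap: 0.0857
```

Run:
```python
from cell import env
import cv2,pickle
c=env.read_camera("wrist"); pickle.dump(c,open("w1.pkl","wb")); cv2.imwrite("pics/w1.png",c["img"][:,:,::-1])
print(env.state()["ee_pos"],c["K"].round(1).tolist(),c["cam_to_world"].round(3).tolist())
```

```text
[0.4572709  0.02067807 0.28332776] [[347.6, 0.0, 276.6], [0.0, 347.6, 207.7], [0.0, 0.0, 1.0]] [[0.301, 0.912, 0.28, 0.385], [0.954, -0.287, -0.091, 0.047], [-0.002, 0.294, -0.956, 0.425], [0.0, 0.0, 0.0, 1.0]]
```

View pics/w1.png

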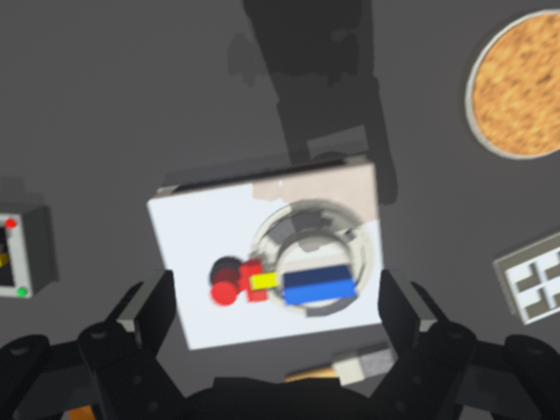

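carry_out([
  {"grip": 0, "offset": [-0.3, -1, 0], "delta_rot": [0, 0, 0]},
  {"grip": 0, "offset": [-0.3, -1, 0], "delta_rot": [0, 0, 0]},
  {"grip": 0, "offset": [-0.3, -1, 0], "delta_rot": [0, 0, 0]},
  {"grip": 0, "offset": [-0.3, -1, 0], "delta_rot": [0, 0, 0]},
  {"grip": 0, "offset": [-0.3, -1, 0], "delta_rot": [0, 0, 0]},
  {"grip": 0, "offset": [-0.3, -1, 0], "delta_rot": [0, 0, 0]},
  {"grip": 0, "offset": [-0.3, -1, 0], "delta_rot": [0, 0, 0]},
  {"grip": 0, "offset": [-0.3, -1, 0], "delta_rot": [0, 0, 0]},
  {"grip": 0, "offset": [-0.3, -1, 0], "delta_rot": [0, 0, 0]},
  {"grip": 0, "offset": [-0.3, -1, 0], "delta_rot": [0, 0, 0]},
])

```text
time: 3.15
ee_pos: [0.3806, -0.2266, 0.2836]
tool_rot: [[-0.953, 0.302, -0.0], [0.302, 0.953, 0.0], [0.0, 0.0, -1.0]]
wrist_force: [1.1, -0.9, -1.1]
finger_gap: 0.0851
```

The wrist view shows the button top at (224,290), the tab at (263,281), the bar top centred near (320,288) and part of the cork plate at upper right. I'll measure in it and look at the isolator from here.

Run:
```python
from cell import env
import pickle
from h import *
c=env.read_camera("wrist"); pickle.dump(c,open("w2.pkl","wb")); cv2.imwrite("pics/w2.png",c["img"][:,:,::-1])
w=pickle.load(open("w1.pkl","rb"))
for n,im,box in(("w1",w,(180,180,400,360)),("w2",c,(0,0,560,330))):
  for k in("red","blue","yellow"):
    for a,r,q in blobs(im["img"],k,box,25)[:5]: print(n,k,a,np.round(r[0],1),np.round(r[1],1),round(r[2],1))
d=pickle.load(open("d0.pkl","rb"))
print("btn",plane(w,(224,291),.11),tri((w,(224,291)),(d["top"],(277.8,226.8))))
print("isolator grip proj",proj(c,(.4142,-.3165,.113)))
```

```text
w1 red 975.5 [236.7 282.9] [39. 52.] 81.9
w1 blue 1236.5 [318.8 289.4] [21.8 71.2] 82.2
w1 yellow 319.5 [263.  280.7] [15.1 24.5] 78.7
w2 red 1097.5 [486.2 278. ] [41.  55.4] 82.2
w2 red 730.5 [ 32.8 257.8] [40.  22.6] 8.1
w2 red 581.0 [196.4 244.3] [31.1 22.8] 8.1
w2 red 40.5 [234.8 218.9] [6.7 8. ] 26.6
w2 red 31.0 [ 99. 232.] [6. 6.] 90.0
w2 blue 532.0 [547.5 283. ] [32. 23.] 90.0
w2 yellow 327.5 [507.5 276. ] [15.5 27.1] 80.0
w2 yellow 122.5 [ 79.5 269.5] [ 9. 15.] 90.0
w2 yellow 120.0 [217. 258.] [10. 14.] 90.0
w2 yellow 85.0 [ 57. 267.] [ 8. 14.] 90.0
w2 yellow 55.5 [196.5 258.5] [ 5. 13.] 90.0
btn [ 0.54675096 -0.0615771   0.11      ] (array([ 0.54795079, -0.06178742,  0.10824196]), [0.5, 0.5])
isolator grip proj [198.45395025 244.60969415]
```

View pics/w2.png

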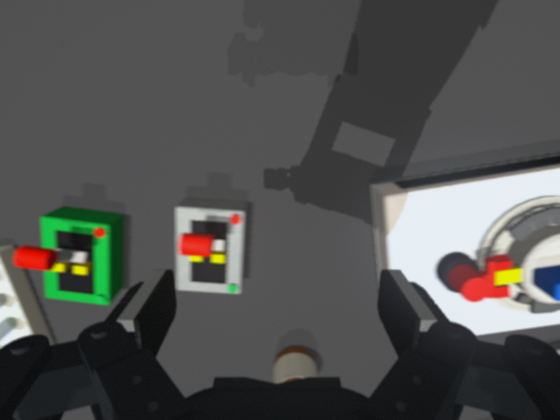

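The view shows the grey isolator's grip at (196,244), 2 px from the prediction, with the box around (210,250). The green look-alike is to its left.

Run:
```python
import pickle
from h import *
d=pickle.load(open("d0.pkl","rb"));c=pickle.load(open("w2.pkl","rb"));w=pickle.load(open("w1.pkl","rb"))
P=[(d["top"],(365.6,270.2)),(d["side"],(251,316.5)),(c,(196.4,244.3))]
print(tri(*P))
q=[p for p in blobs(c["img"],"grey",(165,195,255,305),100)]
hsv=None
for a,r,k in q[:2]:
    print(a,r); B=cv2.boxPoints(r); B=[plane(c,p,.045)[:2].round(4).tolist() for p in B]; print(B)
print([plane(c,p,.045)[:2].round(4).tolist() for p in[(176,208),(246,207),(241,293),(176,291)]])
# deck yaw/corners from w1
print("deck",[plane(w,p,.06)[:2].round(4).tolist() for p in[(149,200),(375,164),(189,349)]])
b=blobs(w["img"],"blue",(180,180,400,360),25)[0]; print("bar",[plane(w,p,.134)[:2].round(4).tolist() for p in cv2.boxPoints(b[1])])
```

```text
(array([ 0.41417571, -0.31669266,  0.11404051]), [1.7, 0.4, 1.7])
5556.0 ((207.5, 250.00001525878906), (70.91963195800781, 85.5697021484375), 2.726311206817627)
[[0.4844, -0.3974], [0.3835, -0.3502], [0.4117, -0.2742], [0.5152, -0.3153]]
[[0.3869, -0.3492], [0.4098, -0.2723], [0.5133, -0.3145], [0.4866, -0.3903]]
deck [[0.4421, -0.1184], [0.4776, 0.1258], [0.6366, -0.1491]]
bar [[0.5432, 0.0014], [0.5533, 0.0671], [0.5764, 0.0643], [0.5663, -0.0028]]
```

carry_out([
  {"grip": 0, "offset": [0.05, -0.33, -0.46], "delta_rot": [0, 0, -0.39]},
  {"grip": 0, "offset": [0.05, -0.33, -0.46], "delta_rot": [0, 0, -0.39]},
  {"grip": 0, "offset": [0.05, -0.33, -0.46], "delta_rot": [-0.188, -0.464, 0]},
  {"grip": 0, "offset": [0.05, -0.33, -0.46], "delta_rot": [-0.188, -0.464, 0]},
  {"grip": 0, "offset": [0.05, -0.33, -0.46], "delta_rot": [-0.188, -0.464, 0]},
  {"grip": 0, "offset": [0.05, -0.33, -0.46], "delta_rot": [-0.188, -0.464, 0]},
  {"grip": 0, "offset": [0.05, -0.33, -0.46], "delta_rot": [-0.188, -0.464, 0]},
  {"grip": 0, "offset": [0.05, -0.33, -0.46], "delta_rot": [-0.188, -0.464, 0]},
  {"grip": 0, "offset": [0.05, -0.33, -0.46], "delta_rot": [-0.188, -0.464, 0]},
  {"grip": 0, "offset": [0.05, -0.33, -0.46], "delta_rot": [-0.188, -0.464, 0]},
])

```text
time: 4.2
ee_pos: [0.3936, -0.308, 0.1673]
tool_rot: [[-0.853, 0.377, 0.362], [0.347, 0.926, -0.147], [-0.391, 0.001, -0.921]]
wrist_force: [0.4, -1.1, -0.2]
finger_gap: 0.0856
```

carry_out([
  {"grip": 0, "offset": [0.228, -0.098, -0.593], "delta_rot": [0, 0, 0]},
  {"grip": 0, "offset": [0.228, -0.098, -0.593], "delta_rot": [0, 0, 0]},
  {"grip": 0, "offset": [0.228, -0.098, -0.593], "delta_rot": [0, 0, 0]},
  {"grip": 0, "offset": [0.228, -0.098, -0.593], "delta_rot": [0, 0, 0]},
  {"grip": 0, "offset": [0.228, -0.098, -0.593], "delta_rot": [0, 0, 0]},
  {"grip": 0.3, "offset": [0, 0, 0], "delta_rot": [0, 0, 0]},
  {"grip": 0.5, "offset": [0, 0, 0], "delta_rot": [0, 0, 0]},
  {"grip": 0.7, "offset": [0, 0, 0], "delta_rot": [0, 0, 0]},
  {"grip": 1, "offset": [0, 0, 0], "delta_rot": [0, 0, 0]},
  {"grip": 1, "offset": [0, 0, 0], "delta_rot": [0, 0, 0]},
])

```text
time: 5.2
ee_pos: [0.4222, -0.3204, 0.0955]
tool_rot: [[-0.853, 0.375, 0.362], [0.346, 0.927, -0.147], [-0.391, -0.0, -0.921]]
wrist_force: [-3.0, 4.4, 5.5]
finger_gap: 0.0289
```

carry_out([
  {"grip": 1, "offset": [0, 0, 0], "delta_rot": [0, 0, 0]},
  {"grip": 1, "offset": [0, 0, 0], "delta_rot": [0, 0, 0]},
  {"grip": 1, "offset": [0, 0, 0], "delta_rot": [0, 0, 0]},
  {"grip": 1, "offset": [0, 0, 0], "delta_rot": [0, 0, 0]},
  {"grip": 1, "offset": [0, 0, 0], "delta_rot": [0, 0, 0]},
  {"grip": 1, "offset": [-0.06, 0.024, 0.15], "delta_rot": [0, 0, 0]},
  {"grip": 1, "offset": [-0.06, 0.024, 0.15], "delta_rot": [0, 0, 0]},
  {"grip": 1, "offset": [-0.057, 0.023, 0.144], "delta_rot": [0, 0, 0]},
  {"grip": 1, "offset": [0, 0, 0], "delta_rot": [0, 0, 0]},
  {"grip": 1, "offset": [0, 0, 0], "delta_rot": [0, 0, 0]},
])

```text
time: 6.2
ee_pos: [0.4177, -0.3185, 0.106]
tool_rot: [[-0.853, 0.375, 0.362], [0.346, 0.927, -0.146], [-0.39, -0.0, -0.921]]
wrist_force: [6.2, -0.1, -6.3]
finger_gap: 0.0287
```

The pull force is about 8 N along the stem, so the grip is fully out. Now I flip it about the pivot.

carry_out([
  {"grip": 1, "offset": [0.258, -0.104, 0.104], "delta_rot": [0.3, 0.742, 0]},
  {"grip": 1, "offset": [0.264, -0.107, 0.082], "delta_rot": [0.3, 0.742, 0]},
  {"grip": 1, "offset": [0.27, -0.109, 0.059], "delta_rot": [0.3, 0.742, 0]},
  {"grip": 1, "offset": [0.273, -0.111, 0.036], "delta_rot": [0.3, 0.742, 0]},
  {"grip": 1, "offset": [0.275, -0.111, 0.012], "delta_rot": [0.3, 0.742, 0]},
  {"grip": 1, "offset": [0.275, -0.111, -0.012], "delta_rot": [0.3, 0.742, 0]},
  {"grip": 1, "offset": [0.273, -0.111, -0.036], "delta_rot": [0.3, 0.742, 0]},
  {"grip": 1, "offset": [0.27, -0.109, -0.059], "delta_rot": [0.3, 0.742, 0]},
  {"grip": 1, "offset": [0.264, -0.107, -0.082], "delta_rot": [0.3, 0.742, 0]},
  {"grip": 1, "offset": [0.258, -0.104, -0.104], "delta_rot": [0.3, 0.742, 0]},
])

```text
time: 7.2
ee_pos: [0.4846, -0.3453, 0.1053]
tool_rot: [[-0.852, 0.376, -0.365], [0.345, 0.927, 0.148], [0.393, 0.0, -0.919]]
wrist_force: [-0.6, 4.4, -7.3]
finger_gap: 0.0293
```

carry_out([
  {"grip": 1, "offset": [0, 0, 0], "delta_rot": [0, 0, 0]},
  {"grip": 1, "offset": [-0.053, 0.021, -0.135], "delta_rot": [0, 0, 0]},
  {"grip": 1, "offset": [-0.053, 0.021, -0.135], "delta_rot": [0, 0, 0]},
  {"grip": 1, "offset": [-0.053, 0.021, -0.135], "delta_rot": [0, 0, 0]},
  {"grip": 1, "offset": [0, 0, 0], "delta_rot": [0, 0, 0]},
  {"grip": 0.6, "offset": [0, 0, 0], "delta_rot": [0, 0, 0]},
  {"grip": 0.3, "offset": [0, 0, 0], "delta_rot": [0, 0, 0]},
  {"grip": 0, "offset": [0, 0, 0], "delta_rot": [0, 0, 0]},
  {"grip": 0, "offset": [0, 0, 0], "delta_rot": [0, 0, 0]},
  {"grip": 0, "offset": [0, 0, 0], "delta_rot": [0, 0, 0]},
])

```text
time: 8.2
ee_pos: [0.4807, -0.3443, 0.0958]
tool_rot: [[-0.854, 0.375, -0.361], [0.346, 0.927, 0.145], [0.389, -0.001, -0.921]]
wrist_force: [1.0, -0.0, -0.6]
finger_gap: 0.0853
```

carry_out([
  {"grip": 0, "offset": [0.18, -0.073, 0.46], "delta_rot": [0, 0, 0]},
  {"grip": 0, "offset": [0.18, -0.073, 0.46], "delta_rot": [0, 0, 0]},
  {"grip": 0, "offset": [0.18, -0.073, 0.46], "delta_rot": [0, 0, 0]},
  {"grip": 0, "offset": [0.18, -0.073, 0.46], "delta_rot": [0, 0, 0]},
  {"grip": 0, "offset": [0.18, -0.073, 0.46], "delta_rot": [0, 0, 0]},
  {"grip": 0, "offset": [0.18, -0.073, 0.46], "delta_rot": [0, 0, 0]},
  {"grip": 0, "offset": [0.1, 0.2, 0.46], "delta_rot": [-0.1875, -0.464, 0]},
  {"grip": 0, "offset": [0, 0.5, 0.46], "delta_rot": [-0.1875, -0.464, 0]},
  {"grip": 0, "offset": [0, 0.8, 0.46], "delta_rot": [-0.1875, -0.464, 0]},
  {"grip": 0, "offset": [0, 1, 0.46], "delta_rot": [-0.1875, -0.464, 0]},
])

```text
time: 9.2
ee_pos: [0.5103, -0.2924, 0.2115]
tool_rot: [[-0.909, 0.376, -0.182], [0.369, 0.927, 0.073], [0.196, -0.0, -0.981]]
wrist_force: [0.5, 0.5, 0.2]
finger_gap: 0.0852
```

Run:
```python
from cell import env
import pickle
from h import *
d={n:env.read_camera(n) for n in("side","top")}; pickle.dump(d,open("d1.pkl","wb"))
s=d["side"]
print("proj off seated",[ (n,proj(d[n],(.4861,-.3462,.1121)).round(1)) for n in d],"out",[(n,proj(d[n],(.4904,-.348,.1232)).round(1)) for n in d])
for n,b in(("side",(240,280,310,360)),("top",(345,230,388,285))):
  for a,r,q in blobs(d[n]["img"],"red",b): print(n,a,np.round(r[0],1),np.round(r[1],1))
i=np.hstack([cv2.resize(s["img"][280:380,230:330],(400,400)),cv2.resize(d["top"]["img"][220:300,330:410],(400,400))])
cv2.imwrite("pics/chk1.png",i[:,:,::-1]); print(env.state()["ee_pos"])
```

```text
proj off seated [('side', array([288.6, 315.5])), ('top', array([374.9, 245.9]))] out [('side', array([290.9, 312.5])), ('top', array([376.3, 244.3]))]
side 149.5 [288.  314.5] [17. 10.]
side 14.0 [249.5 321.5] [4.2 4.2]
[ 0.51087264 -0.29075711  0.21372653]
```

View pics/chk1.png

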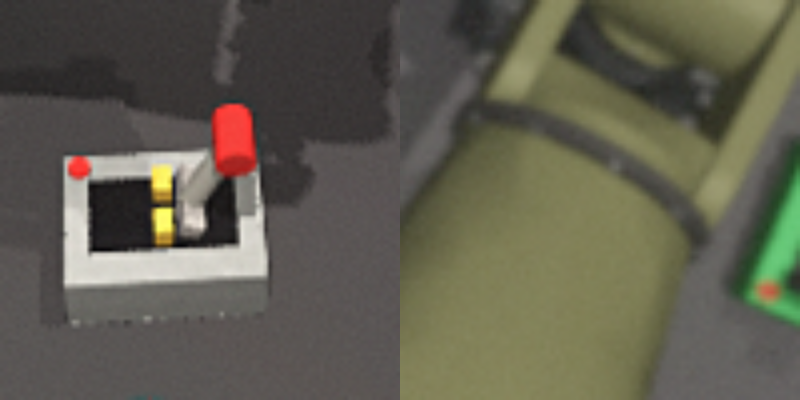

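The toggle is on the far side of its gates. The red grip at (288.0,314.5) in the side view matches the seated prediction (288.6,315.5). Next is the button.

carry_out([
  {"grip": 0.5, "offset": [0.148, 0.917, -0.08], "delta_rot": [-0.1875, -0.464, 0]},
  {"grip": 1, "offset": [0.148, 0.917, -0.08], "delta_rot": [-0.1875, -0.464, 0]},
  {"grip": 1, "offset": [0.148, 0.917, -0.08], "delta_rot": [-0.1875, -0.464, 0]},
  {"grip": 1, "offset": [0.148, 0.917, -0.08], "delta_rot": [-0.1875, -0.464, 0]},
  {"grip": 1, "offset": [0.148, 0.917, -0.08], "delta_rot": [0, 0, -1]},
  {"grip": 1, "offset": [0.148, 0.917, -0.08], "delta_rot": [0, 0, -1]},
  {"grip": 1, "offset": [0.148, 0.917, -0.08], "delta_rot": [0, 0, -1]},
  {"grip": 1, "offset": [0.148, 0.917, -0.08], "delta_rot": [0, 0, -1]},
  {"grip": 1, "offset": [0.148, 0.917, -0.08], "delta_rot": [0, 0, -1]},
  {"grip": 1, "offset": [0.148, 0.917, -0.08], "delta_rot": [0, 0, -1]},
])

```text
time: 10.3
ee_pos: [0.5476, -0.0629, 0.1907]
tool_rot: [[-0.55, 0.835, -0.001], [0.835, 0.55, -0.001], [-0.0, -0.001, -1.0]]
wrist_force: [0.7, -0.1, -0.1]
finger_gap: -0.0002
```

carry_out([
  {"grip": 1, "offset": [0, 0, -0.3], "delta_rot": [0, 0, -1]},
  {"grip": 1, "offset": [0, 0, -0.3], "delta_rot": [0, 0, -1]},
  {"grip": 1, "offset": [0, 0, -0.3], "delta_rot": [0, 0, -1]},
  {"grip": 1, "offset": [0, 0, -0.3], "delta_rot": [0, 0, -1]},
  {"grip": 1, "offset": [0, 0, -0.3], "delta_rot": [0, 0, -1]},
  {"grip": 1, "offset": [0, 0, -0.3], "delta_rot": [0, 0, -1]},
  {"grip": 1, "offset": [0, 0, -0.3], "delta_rot": [0, 0, -1]},
  {"grip": 1, "offset": [0, 0, -0.3], "delta_rot": [0, 0, -0.3]},
  {"grip": 1, "offset": [0, 0, 0], "delta_rot": [0, 0, 0]},
  {"grip": 1, "offset": [0, 0, 0], "delta_rot": [0, 0, 0]},
])

```text
time: 11.3
ee_pos: [0.5475, -0.0637, 0.1308]
tool_rot: [[0.142, 0.99, -0.001], [0.99, -0.142, -0.001], [-0.001, -0.001, -1.0]]
wrist_force: [-0.8, -0.4, 0.3]
finger_gap: -0.0001
```

carry_out([
  {"grip": 1, "offset": [0.02, 0.08, -0.2], "delta_rot": [0, 0, 0]},
  {"grip": 1, "offset": [0, 0, -0.2], "delta_rot": [0, 0, 0]},
  {"grip": 1, "offset": [0, 0, -0.2], "delta_rot": [0, 0, 0]},
  {"grip": 1, "offset": [0, 0, -0.15], "delta_rot": [0, 0, 0]},
  {"grip": 1, "offset": [0, 0, -0.15], "delta_rot": [0, 0, 0]},
  {"grip": 1, "offset": [0, 0, -0.1], "delta_rot": [0, 0, 0]},
  {"grip": 1, "offset": [0, 0, -0.1], "delta_rot": [0, 0, 0]},
  {"grip": 1, "offset": [0, 0, -0.1], "delta_rot": [0, 0, 0]},
  {"grip": 1, "offset": [0, 0, 0], "delta_rot": [0, 0, 0]},
  {"grip": 1, "offset": [0, 0, 0], "delta_rot": [0, 0, 0]},
])

```text
time: 12.3
ee_pos: [0.5477, -0.0614, 0.1005]
tool_rot: [[0.143, 0.99, -0.0], [0.99, -0.143, -0.001], [-0.001, -0.0, -1.0]]
wrist_force: [-0.1, -0.2, 0.4]
finger_gap: 0.0002
```

carry_out([
  {"grip": 1, "offset": [0, 0, -0.06], "delta_rot": [0, 0, 0]},
  {"grip": 1, "offset": [0, 0, -0.06], "delta_rot": [0, 0, 0]},
  {"grip": 1, "offset": [0, 0, -0.04], "delta_rot": [0, 0, 0]},
  {"grip": 1, "offset": [0, 0, 0], "delta_rot": [0, 0, 0]},
  {"grip": 1, "offset": [0, 0, 0], "delta_rot": [0, 0, 0]},
  {"grip": 1, "offset": [0, 0, 0], "delta_rot": [0, 0, 0]},
  {"grip": 1, "offset": [0, 0, 0], "delta_rot": [0, 0, 0]},
  {"grip": 1, "offset": [0, 0, 0], "delta_rot": [0, 0, 0]},
  {"grip": 1, "offset": [0, 0, 0], "delta_rot": [0, 0, 0]},
  {"grip": 1, "offset": [0, 0, 0], "delta_rot": [0, 0, 0]},
])

```text
time: 13.3
ee_pos: [0.5481, -0.0615, 0.0979]
tool_rot: [[0.143, 0.99, 0.001], [0.99, -0.143, -0.001], [-0.001, 0.001, -1.0]]
wrist_force: [-5.2, 0.9, 15.5]
finger_gap: -0.0003
```

Run:
```python
from cell import env
from h import *
c=env.read_camera("side"); cv2.imwrite("pics/press.png",cv2.resize(c["img"][150:290,190:330],(600,600),interpolation=cv2.INTER_CUBIC)[:,:,::-1]); print(env.state()["wrist_force"],env.state()["ee_pos"])
```

```text
[-5.55149358  0.8462272  15.13657005] [ 0.54814319 -0.06148027  0.09796037]
```

View pics/press.png

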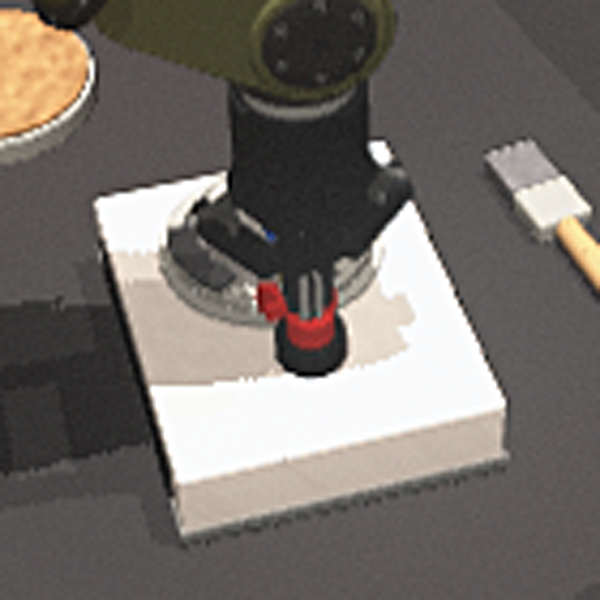

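The button is hard down: TCP at z = 0.098 with 15 N of reaction. Now to the head.

carry_out([
  {"grip": 1, "offset": [0, 0, 1], "delta_rot": [0, 0, 0]},
  {"grip": 0.5, "offset": [0, 0, 1], "delta_rot": [0, 0, 0]},
  {"grip": 0, "offset": [0, 0, 1], "delta_rot": [0, 0, 0]},
  {"grip": 0, "offset": [0.111, 0.768, 0], "delta_rot": [0, 0, 0]},
  {"grip": 0, "offset": [0.111, 0.768, 0], "delta_rot": [0, 0, 0]},
  {"grip": 0, "offset": [0.111, 0.768, 0], "delta_rot": [0, 0, 0]},
  {"grip": 0, "offset": [0.111, 0.768, 0], "delta_rot": [0, 0, 0]},
  {"grip": 0, "offset": [0.111, 0.768, 0], "delta_rot": [0, 0, 0]},
  {"grip": 0, "offset": [0, 0, 0], "delta_rot": [0, 0, 0]},
  {"grip": 0, "offset": [0, 0, 0], "delta_rot": [0, 0, 0]},
])

```text
time: 14.35
ee_pos: [0.5615, 0.0345, 0.1714]
tool_rot: [[0.143, 0.99, -0.001], [0.99, -0.143, -0.001], [-0.001, -0.001, -1.0]]
wrist_force: [-0.5, 0.3, -0.7]
finger_gap: 0.0857
```

Run:
```python
from cell import env
from h import *
c=env.read_camera("wrist")
for k in("blue","red","yellow"):
  for a,r,q in blobs(c["img"],k,None,40)[:3]: print(k,a,np.round(r[0],1),np.round(r[1],1),round(r[2],1))
e=env.state()["ee_pos"];print(e)
for p in[(.562,.0345,.134),(.562,.0345,.116),(.548,-.0617,.098),(.548,-.0617,.11)]: print(proj(c,p).round(1))
cv2.imwrite("pics/w3.png",c["img"][:,:,::-1])
```

```text
blue 3844.5 [279.  232.5] [123.  34.] 90.0
red 937.5 [279. 342.] [32. 38.] 90.0
red 853.0 [278.5 301. ] [34. 59.] 90.0
yellow 240.0 [278.5 301.5] [11. 23.] 90.0
[0.5614684  0.03411448 0.17144485]
[276.2 242.8]
[276.3 231.1]
[276.1 345.1]
[276.  356.6]
```

View pics/w3.png

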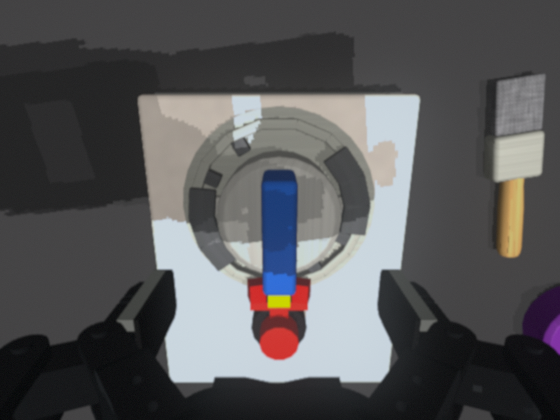

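The wrist view shows the bar dead straight at column 279 (predicted 276, so about 1 mm to +x) and the button down at (279,342). I'll descend and grip.

carry_out([
  {"grip": 0, "offset": [0.05, 0, -0.456], "delta_rot": [0, 0, 0]},
  {"grip": 0, "offset": [0, 0, -0.456], "delta_rot": [0, 0, 0]},
  {"grip": 0, "offset": [0, 0, -0.456], "delta_rot": [0, 0, 0]},
  {"grip": 0, "offset": [0, 0, -0.456], "delta_rot": [0, 0, 0]},
  {"grip": 0, "offset": [0, 0, -0.456], "delta_rot": [0, 0, 0]},
  {"grip": 0, "offset": [0, 0, -0.456], "delta_rot": [0, 0, 0]},
  {"grip": 0.3, "offset": [0, 0, 0], "delta_rot": [0, 0, 0]},
  {"grip": 0.5, "offset": [0, 0, 0], "delta_rot": [0, 0, 0]},
  {"grip": 0.6, "offset": [0, 0, 0], "delta_rot": [0, 0, 0]},
  {"grip": 0.65, "offset": [0, 0, 0], "delta_rot": [0, 0, 0]},
])

```text
time: 15.4
ee_pos: [0.5631, 0.0346, 0.1038]
tool_rot: [[0.143, 0.99, 0.001], [0.99, -0.143, -0.0], [-0.0, 0.001, -1.0]]
wrist_force: [0.0, 0.7, 0.8]
finger_gap: 0.0302
```

carry_out([
  {"grip": 0.7, "offset": [0, 0, 0], "delta_rot": [0, 0, 0]},
  {"grip": 0.75, "offset": [0, 0, 0], "delta_rot": [0, 0, 0]},
  {"grip": 0.8, "offset": [0, 0, 0], "delta_rot": [0, 0, 0]},
  {"grip": 1, "offset": [0, 0, 0], "delta_rot": [0, 0, 0]},
  {"grip": 1, "offset": [0, 0, 0], "delta_rot": [0, 0, 0]},
  {"grip": 1, "offset": [0, 0, 0], "delta_rot": [0, 0, 0]},
  {"grip": 1, "offset": [0, 0, 0], "delta_rot": [0, 0, 0]},
  {"grip": 1, "offset": [0, 0, 0], "delta_rot": [0, 0, 0]},
  {"grip": 1, "offset": [0, 0, 0], "delta_rot": [0, 0, 0]},
  {"grip": 1, "offset": [0, 0, 0], "delta_rot": [0, 0, 0]},
])

```text
time: 16.4
ee_pos: [0.563, 0.0346, 0.1036]
tool_rot: [[0.143, 0.99, 0.0], [0.99, -0.143, -0.0], [-0.0, 0.0, -1.0]]
wrist_force: [-1.6, 0.1, 5.4]
finger_gap: 0.0188
```

carry_out([
  {"grip": 1, "offset": [0, 0, 0.02], "delta_rot": [0, 0, 0.3]},
  {"grip": 1, "offset": [0, 0, 0], "delta_rot": [0, 0, 0.5]},
  {"grip": 1, "offset": [0, 0, 0], "delta_rot": [0, 0, 0.5]},
  {"grip": 1, "offset": [0, 0, 0], "delta_rot": [0, 0, 0.5]},
  {"grip": 1, "offset": [0, 0, 0], "delta_rot": [0, 0, 0.6]},
  {"grip": 1, "offset": [0, 0, 0], "delta_rot": [0, 0, 0.6]},
  {"grip": 1, "offset": [0, 0, 0], "delta_rot": [0, 0, 0.6]},
  {"grip": 1, "offset": [0, 0, 0], "delta_rot": [0, 0, 0.6]},
  {"grip": 1, "offset": [0, 0, 0], "delta_rot": [0, 0, 0.6]},
  {"grip": 1, "offset": [0, 0, 0], "delta_rot": [0, 0, 0.2]},
])

```text
time: 17.4
ee_pos: [0.5628, 0.0346, 0.1036]
tool_rot: [[-0.351, 0.936, -0.0], [0.936, 0.351, -0.001], [-0.001, -0.0, -1.0]]
wrist_force: [-1.0, 0.6, 0.0]
finger_gap: 0.0193
```

```bash
python3 -c "
from cell import env
s=env.state();print(s['wrist_force'],s['torque'],s['tool_rot'][:,1])"
```

```text
[-1.02001981  0.58410353  0.00962806] [ 0.02115596 -0.07692747 -0.09723396] [ 9.36379973e-01  3.50987882e-01 -2.27662977e-04]
```

carry_out([
  {"grip": 1, "offset": [0, 0, 0], "delta_rot": [0, 0, 1]},
  {"grip": 1, "offset": [0, 0, 0], "delta_rot": [0, 0, 1]},
  {"grip": 1, "offset": [0, 0, 0], "delta_rot": [0, 0, 1]},
  {"grip": 1, "offset": [0, 0, 0], "delta_rot": [0, 0, 1]},
  {"grip": 1, "offset": [0, 0, 0], "delta_rot": [0, 0, 1]},
  {"grip": 1, "offset": [0, 0, 0], "delta_rot": [0, 0, 1]},
  {"grip": 1, "offset": [0, 0, 0], "delta_rot": [0, 0, 1]},
  {"grip": 1, "offset": [0, 0, 0], "delta_rot": [0, 0, 1]},
  {"grip": 1, "offset": [0, 0, 0], "delta_rot": [0, 0, 1]},
  {"grip": 1, "offset": [0, 0, 0], "delta_rot": [0, 0, 1]},
])

```text
time: 18.4
ee_pos: [0.5628, 0.0346, 0.1036]
tool_rot: [[-0.978, 0.209, 0.0], [0.209, 0.978, -0.0], [-0.0, -0.0, -1.0]]
wrist_force: [0.9, 0.2, 0.3]
finger_gap: 0.0189
```

carry_out([
  {"grip": 1, "offset": [0, 0, 0], "delta_rot": [0, 0, 0.7]},
  {"grip": 1, "offset": [0, 0, 0], "delta_rot": [0, 0, 0]},
  {"grip": 1, "offset": [0, 0, 0], "delta_rot": [0, 0, 0]},
  {"grip": 1, "offset": [0, 0, 0.1], "delta_rot": [0, 0, 0]},
  {"grip": 1, "offset": [0, 0, 0.2], "delta_rot": [0, 0, 0]},
  {"grip": 1, "offset": [0, 0, 0.2], "delta_rot": [0, 0, 0]},
  {"grip": 1, "offset": [0, 0, 0.2], "delta_rot": [0, 0, 0]},
  {"grip": 1, "offset": [0, 0, 0.2], "delta_rot": [0, 0, 0]},
  {"grip": 1, "offset": [0, 0, 0.2], "delta_rot": [0, 0, 0]},
  {"grip": 1, "offset": [0, 0, 0.2], "delta_rot": [0, 0, 0]},
])

```text
time: 19.4
ee_pos: [0.5628, 0.0346, 0.1367]
tool_rot: [[-0.99, 0.144, 0.001], [0.144, 0.99, -0.0], [-0.001, -0.0, -1.0]]
wrist_force: [0.1, -0.2, -3.9]
finger_gap: 0.0193
```

The head came free at about 4 N weight. Carrying it to the plate.

carry_out([
  {"grip": 1, "offset": [0, 0, 0.8], "delta_rot": [0, 0, 0]},
  {"grip": 1, "offset": [0, 0, 0.8], "delta_rot": [0, 0, 0]},
  {"grip": 1, "offset": [-0.323, 0.9, 0], "delta_rot": [0, 0, 0]},
  {"grip": 1, "offset": [-0.323, 0.9, 0], "delta_rot": [0, 0, 0]},
  {"grip": 1, "offset": [-0.323, 0.9, 0], "delta_rot": [0, 0, 0]},
  {"grip": 1, "offset": [-0.323, 0.9, 0], "delta_rot": [0, 0, 0]},
  {"grip": 1, "offset": [-0.323, 0.9, 0], "delta_rot": [0, 0, 0]},
  {"grip": 1, "offset": [-0.323, 0.9, 0], "delta_rot": [0, 0, 0]},
  {"grip": 1, "offset": [-0.323, 0.9, 0], "delta_rot": [0, 0, 0]},
  {"grip": 1, "offset": [-0.323, 0.9, 0], "delta_rot": [0, 0, 0]},
])

```text
time: 20.4
ee_pos: [0.4978, 0.2155, 0.1765]
tool_rot: [[-0.99, 0.144, 0.001], [0.144, 0.99, -0.0], [-0.001, -0.0, -1.0]]
wrist_force: [0.9, 0.0, -3.4]
finger_gap: 0.0192
```

carry_out([
  {"grip": 1, "offset": [-0.323, 0.9, 0], "delta_rot": [0, 0, 0]},
  {"grip": 1, "offset": [-0.323, 0.9, 0], "delta_rot": [0, 0, 0]},
  {"grip": 1, "offset": [-0.323, 0.9, 0], "delta_rot": [0, 0, 0]},
  {"grip": 1, "offset": [-0.323, 0.9, 0], "delta_rot": [0, 0, 0]},
  {"grip": 1, "offset": [-0.323, 0.9, 0], "delta_rot": [0, 0, 0]},
  {"grip": 1, "offset": [0, 0, -0.6], "delta_rot": [0, 0, 0]},
  {"grip": 1, "offset": [0, 0, -0.6], "delta_rot": [0, 0, 0]},
  {"grip": 1, "offset": [0, 0, -0.6], "delta_rot": [0, 0, 0]},
  {"grip": 1, "offset": [0, 0, 0], "delta_rot": [0, 0, 0]},
  {"grip": 1, "offset": [0, 0, 0], "delta_rot": [0, 0, 0]},
])

```text
time: 21.4
ee_pos: [0.458, 0.3272, 0.1318]
tool_rot: [[-0.99, 0.144, 0.001], [0.144, 0.99, -0.0], [-0.001, -0.0, -1.0]]
wrist_force: [0.2, 0.5, -4.6]
finger_gap: 0.0196
```

Run:
```python
from cell import env
from h import *
c=env.read_camera("wrist");s=env.read_camera("side")
e=env.state()["ee_pos"];print(e)
print("plate proj wrist",proj(c,(.4578,.3273,.025)).round(1))
q=[b for b in blobs(c["img"],"cork",None,300)];
if q:
  z=cv2.fitEllipse(cv2.convexHull(np.vstack([b[2] for b in q]))); print(z,plane(c,z[0],.025))
i=np.hstack([cv2.resize(c["img"],(480,360)),cv2.resize(s["img"][110:230,130:250],(320,320))[:360] if 0 else cv2.copyMakeBorder(cv2.resize(s["img"][110:230,130:236],(318,360)),0,0,0,0,cv2.BORDER_CONSTANT)])
cv2.imwrite("pics/plate.png",i[:,:,::-1])
```

```text
[0.4582453  0.32730016 0.13230868]
plate proj wrist [276.2 204.9]
((277.42559814453125, 194.47769165039062), (180.57528686523438, 195.28707885742188), 94.63397216796875) [0.44998556 0.32931611 0.025     ]
```

View pics/plate.png

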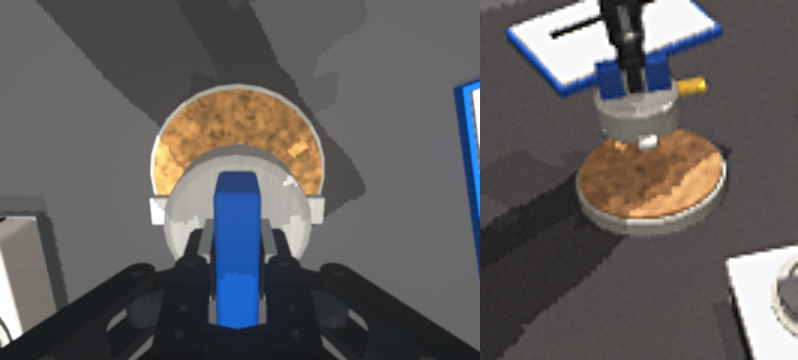

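The head is held upright with its bar centred. In the side view it hangs over the cork plate, and the plate outline in the wrist view lines up within a pixel sideways. Lowering.

carry_out([
  {"grip": 1, "offset": [0, 0, -0.5], "delta_rot": [0, 0, 0]},
  {"grip": 1, "offset": [0, 0, -0.5], "delta_rot": [0, 0, 0]},
  {"grip": 1, "offset": [0, 0, -0.5], "delta_rot": [0, 0, 0]},
  {"grip": 1, "offset": [0, 0, -0.5], "delta_rot": [0, 0, 0]},
  {"grip": 1, "offset": [0, 0, -0.2], "delta_rot": [0, 0, 0]},
  {"grip": 1, "offset": [0, 0, -0.2], "delta_rot": [0, 0, 0]},
  {"grip": 1, "offset": [0, 0, -0.1], "delta_rot": [0, 0, 0]},
  {"grip": 1, "offset": [0, 0, -0.1], "delta_rot": [0, 0, 0]},
  {"grip": 1, "offset": [0, 0, 0], "delta_rot": [0, 0, 0]},
  {"grip": 1, "offset": [0, 0, 0], "delta_rot": [0, 0, 0]},
])

```text
time: 22.5
ee_pos: [0.458, 0.3272, 0.0665]
tool_rot: [[-0.99, 0.144, 0.001], [0.144, 0.99, -0.0], [-0.001, 0.0, -1.0]]
wrist_force: [0.3, -0.6, -4.4]
finger_gap: 0.019
```

carry_out([
  {"grip": 1, "offset": [0, 0, -0.03], "delta_rot": [0, 0, 0]},
  {"grip": 1, "offset": [0, 0, -0.03], "delta_rot": [0, 0, 0]},
  {"grip": 1, "offset": [0, 0, -0.02], "delta_rot": [0, 0, 0]},
  {"grip": 1, "offset": [0, 0, 0], "delta_rot": [0, 0, 0]},
  {"grip": 1, "offset": [0, 0, 0], "delta_rot": [0, 0, 0]},
  {"grip": 1, "offset": [0, 0, 0], "delta_rot": [0, 0, 0]},
  {"grip": 1, "offset": [0, 0, 0], "delta_rot": [0, 0, 0]},
  {"grip": 1, "offset": [0, 0, 0], "delta_rot": [0, 0, 0]},
  {"grip": 1, "offset": [0, 0, 0], "delta_rot": [0, 0, 0]},
  {"grip": 1, "offset": [0, 0, 0], "delta_rot": [0, 0, 0]},
])

```text
time: 23.5
ee_pos: [0.4579, 0.3272, 0.0646]
tool_rot: [[-0.99, 0.144, 0.001], [0.144, 0.99, -0.0], [-0.001, -0.0, -1.0]]
wrist_force: [-4.2, -3.8, 5.9]
finger_gap: 0.0189
```

carry_out([
  {"grip": 1, "offset": [0, 0, 0.01], "delta_rot": [0, 0, 0]},
  {"grip": 0.75, "offset": [0, 0, 0], "delta_rot": [0, 0, 0]},
  {"grip": 0.7, "offset": [0, 0, 0], "delta_rot": [0, 0, 0]},
  {"grip": 0.6, "offset": [0, 0, 0], "delta_rot": [0, 0, 0]},
  {"grip": 0.4, "offset": [0, 0, 0], "delta_rot": [0, 0, 0]},
  {"grip": 0.2, "offset": [0, 0, 0], "delta_rot": [0, 0, 0]},
  {"grip": 0.1, "offset": [0, 0, 0], "delta_rot": [0, 0, 0]},
  {"grip": 0.1, "offset": [0, 0, 0], "delta_rot": [0, 0, 0]},
  {"grip": 0.1, "offset": [0, 0, 0.2], "delta_rot": [0, 0, 0]},
  {"grip": 0.1, "offset": [0, 0, 0.4], "delta_rot": [0, 0, 0]},
])

```text
time: 24.5
ee_pos: [0.4576, 0.3269, 0.0795]
tool_rot: [[-0.99, 0.144, -0.0], [0.144, 0.99, -0.001], [0.0, -0.001, -1.0]]
wrist_force: [-0.5, -0.5, 0.8]
finger_gap: 0.0769
```

carry_out([
  {"grip": 0.1, "offset": [0, 0, 0.8], "delta_rot": [0, 0, 0]},
  {"grip": 0.1, "offset": [0, 0, 0.8], "delta_rot": [0, 0, 0]},
  {"grip": 0.1, "offset": [0, 0, 0.8], "delta_rot": [0, 0, 0]},
  {"grip": 0.1, "offset": [0, 0, 0.8], "delta_rot": [0, 0, 0]},
  {"grip": 0.1, "offset": [0, 0, 0.8], "delta_rot": [0, 0, 0]},
  {"grip": 0.1, "offset": [-0.4, 0.8, 0.5], "delta_rot": [0, 0, 0]},
  {"grip": 0.1, "offset": [-0.4, 0.8, 0], "delta_rot": [0, 0, 0]},
  {"grip": 0.1, "offset": [-0.4, 0.8, 0], "delta_rot": [0, 0, 0]},
  {"grip": 0.1, "offset": [-0.4, 0.8, 0], "delta_rot": [0, 0, 0]},
  {"grip": 0.1, "offset": [-0.4, 0.8, 0], "delta_rot": [0, 0, 0]},
])

```text
time: 25.5
ee_pos: [0.4074, 0.4279, 0.1931]
tool_rot: [[-0.99, 0.144, 0.001], [0.144, 0.99, 0.0], [-0.001, 0.001, -1.0]]
wrist_force: [0.6, -0.1, 0.1]
finger_gap: 0.0771
```

carry_out([
  {"grip": 0.1, "offset": [-0.8, 0.6, 0], "delta_rot": [0, 0, 0]},
  {"grip": 0.1, "offset": [-0.8, 0.6, 0], "delta_rot": [0, 0, 0]},
  {"grip": 0.1, "offset": [-0.8, 0.6, 0], "delta_rot": [0, 0, 0]},
  {"grip": 0.1, "offset": [-0.8, 0.6, 0], "delta_rot": [0, 0, 0]},
  {"grip": 0.1, "offset": [-0.8, 0.6, 0], "delta_rot": [0, 0, 0]},
  {"grip": 0.1, "offset": [-0.8, 0.4, 0], "delta_rot": [0, 0, 0]},
  {"grip": 0.1, "offset": [-0.8, 0.4, 0], "delta_rot": [0, 0, 0]},
  {"grip": 0.1, "offset": [-0.4, 0, 0], "delta_rot": [0, 0, 0]},
  {"grip": 0.1, "offset": [0, 0, 0], "delta_rot": [0, 0, 0]},
  {"grip": 0.1, "offset": [0, 0, 0], "delta_rot": [0, 0, 0]},
])

```text
time: 26.5
ee_pos: [0.2584, 0.5218, 0.1924]
tool_rot: [[-0.99, 0.144, 0.001], [0.144, 0.99, -0.0], [-0.001, 0.0, -1.0]]
wrist_force: [0.1, -0.7, 0.4]
finger_gap: 0.0769
```

Run:
```python
from cell import env
import pickle
from h import *
d={n:env.read_camera(n) for n in("side","top")}; t,s=d["top"],d["side"]; o=pickle.load(open("d0.pkl","rb"))
st=env.state();print(st["time"],st["ee_pos"],st["wrist_force"])
T=blobs(t["img"],"blue",(125,235,185,290));S=blobs(s["img"],"blue",(160,120,220,180))
print([(b[0],b[1]) for b in T],[(b[0],b[1]) for b in S])
print("bar top",plane(t,T[0][1][0],.095),"proj",proj(t,(.4578,.3273,.095)),proj(s,(.4578,.3273,.077)))
for n,b in(("side",(240,280,310,360)),("top",(345,230,388,285))):
  for a,r,q in blobs(d[n]["img"],"red",b): print(n,a,np.round(r[0],1),np.round(r[1],1))
print("seated",proj(s,(.4861,-.3462,.1121)),proj(t,(.4861,-.3462,.1121)))
# bystander change
for n in d:
  for k,b in({"tray":(130,160,178,205),"brush":(222,150,280,172),"bottle":(335,172,365,200)} if n=="top" else {"bottle":(330,255,365,305),"brush":(300,180,340,222),"tray":(235,130,282,167)}).items():
    x0,y0,x1,y1=b; print(n,k,np.abs(d[n]["img"][y0:y1,x0:x1].astype(int)-o[n]["img"][y0:y1,x0:x1]).mean().round(2))
i=np.hstack([cv2.resize(t["img"][170:300,115:310],(480,320)),cv2.resize(s["img"][130:260,140:270],(320,320))])
cv2.imwrite("pics/fin.png",i[:,:,::-1])
```

```text
26.6 [0.25875075 0.52169833 0.19216569] [-0.89267798 -0.64067834 -0.04446105]
[(100.0, ((148.95375061035156, 259.8005676269531), (5.930230140686035, 21.364036560058594), 8.746162414550781))] [(249.0, ((183.8040008544922, 152.67201232910156), (12.343096733093262, 22.98678207397461), 79.69515228271484)), (116.5, ((184.7773895263672, 129.42489624023438), (3.158698558807373, 53.848289489746094), 68.83873748779297))]
bar top [0.4583711  0.32402718 0.095     ] proj [147.85377365 260.01555184] [183.8478713  153.55135192]
side 149.5 [288.  314.5] [17. 10.]
side 14.0 [249.5 321.5] [4.2 4.2]
top 49.0 [374.1 245.9] [9.5 6.6]
seated [288.5652475 315.5414888] [374.90284526 245.86269802]
side bottle 2.2
side brush 2.25
side tray 2.15
top tray 1.4
top brush 1.59
top bottle 1.83
```

View pics/fin.png

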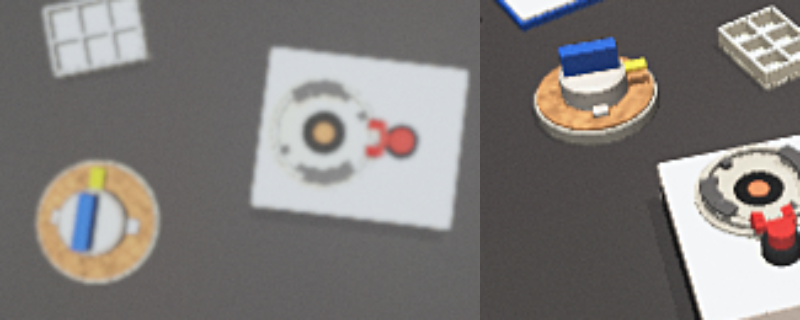

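The last view shows the head upright on the cork with rim visible evenly all round, the mount empty and the button still down. The toggle sits at the seated position in both views, and the bystanders have not moved.

```bash
python3 -c "
from cell import env
print(env.close_job())"
```

```text
the job is handed in; nothing more can be done
None
```

The job is done and handed in at about 26.6 s, with the arm clear of everything. Closing the job gave no verdict.

- **Toggle:** I pulled it out about 12 mm (about 8 N along the stem), flipped it 0.8 rad and lowered it back in. At the end the grip was within about 1 px of its seated position in both the side and top views.
- **Button:** I pressed it to its hard stop, with the fingertips at 98 mm height and about 15 N of reaction.
- **Head:** I turned it 90° anticlockwise in the mount with almost no resistance and lifted it off at about 4 N. I lowered it until it touched the plate at about 6 N, then let go.

**Last checks:**
- **Placement:** The head stands upright on the cork. The side view agrees to about 1 px. The top view puts the bar about 3 mm off centre, probably because the colour mask also caught the bar's side face, though I did not settle that.
- **Bystanders:** The bottle, tray and brush showed no visible change.

No check failed.

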